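Pack the food crate and close its retaining bar

ROBOT

A 7-joint arm with a two-finger parallel gripper is mounted at the origin on a cart in front of the work surface, level with it; the furniture and walls round the work are solid. World frame = base frame: x ahead of the robot, y to its left, z up, the work surface at z = 0. Lengths are in mm, angles in rad, forces in N, time in s.
With the tool pointing down it reaches from about 425 to 875 mm from the base axis. Payload 4.7 kg.
Tool frame: the origin (TCP) lies at the very end of the fingers, on their centre line; the grasp point (between the pads) lies 19 mm behind it (manip.hold_point_z is the distance from the TCP to the grasp point, in mm); z points along the fingers, y is the line along which they close (so a half turn about z gives the same grasp; the last joint's range is limited). The gripper opens to 87 mm and grips with 3 to 60 N. Pads are 19 mm wide; open, the fingers measure 117 mm over their backs; the gripper's body (75 mm by 190 mm) begins 51 mm behind the grasp point.
Start: joints at [1.229, 0.321, -0.07, 1.45, 0.023, 1.371, -0.057], TCP at [226.402, -609.317, 222.587] pointing down, gripper open.
Joint ranges: [-2.86, 2.86], [-0.3, 2.09], [-1.38, 1.24], [0.06, 2.45], [-1.56, 4.7], [0.09, 2.05], [-2.69, 2.69]. Speed limits (rad/s): [2.57, 2.57, 3.14, 3.14, 3.14, 3.14, 3.14].

INTERFACE

Orientations are given as a unit quaternion [x, y, z, w].
In Python, from bench import manip, vision, sign_off gives the robot as it stands.
- The arm moves only by the tool carry_out, never from a script. Its arguments are lists of equal length, an entry for each row: "linear": the shift along the tool's x, y, z in m, a list of three; "spin": the turn about the tool's z in rad. In form: {"linear": [[dx, dy, dz], ...], "spin": [spin, ...]}. A call has 1 to 8 rows; each row is the pose to reach, as a shift and turn from the pose commanded when the call began, along the tool's axes at that moment; what a row does not reach only later rows make up. A row lasts 1/8 s, in which the tool goes at most 62.5 mm and 10.7 degrees, less where a joint would pass 70% of its speed; a pose out of reach is approached as far as the arm can. A call with a gripper value outside its range is refused whole. "gripper" is the gripper command: -1 is fully open, 1 is shut, values between are in proportion, set as the call begins (left out, the last holds). The fingers move at their own pace and stop on an object; "squeeze" is the grip in N (left out, the last holds). Time passes only in rows, so rows that repeat a pose let the fingers close. It gives the time, the measured TCP pose, the force, the opening and the grip force at its end, in the units of the state.
- manip.sense(): the state, without advancing time (a new reading comes with each control period).
- vision.capture(name): name is "scene" or "side" or "wrist"; returns a dict with "color" (480x640x3 uint8, red, green, blue), "camera_matrix" (3x3 intrinsics, pixels), "pose" (4x4, takes a point from camera to world coordinates); the wrist camera has in their place "hand_eye" (4x4, takes a point from camera to tool coordinates, whose origin is the TCP and whose axes are the flange's). Camera axes: x right, y up, looking along -z (the intrinsics and any distortion apply to the point x, -y, -z); pixel columns grow to the right and rows downward; lengths in mm; the calibration is good to about 2 mm. A picture is of the moment at which its call begins: read the wrist's pose just before it. There is no depth.
- sign_off(): hands the job in; it is judged then, once.
The state is a dict: "t": time; "qpos": joint angles; "qvel": joint speeds; "tau": joint torques, N m; "eef_pos": TCP position; "tcp_rot": TCP orientation; "force": force on the tool from outside, world axes, zero at the start; "ft_torque": the same for the moment, N m; "gripper_width": opening from 0.0 (shut) to 1.0 (fully open); "finger_force": force on a finger pad.
Only numpy, scipy, OpenCV 4.12 (cv2) and the standard library are available. Lean on these libraries where they do the work, as an engineer would, in place of code of your own. Each camera call takes 0.05 s, during which the arm holds its last target. There are 200 camera calls.

TASK

Slide the retaining bar of the wooden food crate fully open, then stand every carton, tin and salt shaker from the worktop beside it upright on the floor of the crate's two lanes, shared out so that all of them will fit. Then slide the bar fully home to hold them, and leave the glass tumbler where it stands.

Things in the scene. Friction and masses are not known exactly. Their poses are not given: they have to be found in the camera images.
- crate: wooden food crate fixed to the worktop, 178 mm (its x) by 332 mm (its y) outside; origin at the centre of its underside, z up. Inner floor 6 mm up, all walls only 34 mm up. Two lanes run along its y, centred at x = -52 and +52 mm, each 66 mm wide, parted by a 30 mm channel for the bar's track between two 4 mm walls.
- lane_near (a point): packing end of the lane at crate x = -52 mm: middle of the lane, on its floor, at the foot of the end board (crate y = -162 mm, the end on the robot's right). From here the lane runs 222 mm along the crate's +y to the bar's flat face when the bar is home, 284 mm when it is fully open.
- lane_far (a point): the same point of the other lane, at crate x = +52 mm
- bar_grip (a point): upright black grip of the aluminium retaining bar, 20 mm (crate x) by 26 mm (crate y), its top 102 mm over the worktop; the point is on its centre line 85 mm up, 38 mm to +y of the bar's face. The bar (8 mm thick, 166 mm wide, from 10 to 62 mm up) spans both lanes; a block behind it, within the channel, carries the grip.
- bar (a joint): slide of the retaining bar along the crate's y, m: 0 = home (towards the packing end, at its stop), 0.062 = fully open (away from it, at its stop). Stays where it is left, friction about 3 N; it pushes packed things along the lanes.
- long_carton_mid (a point): centre of the longest plain carton, 58 x 110 x 92 mm high, 0.2 kg; own x across its 58 mm width, y along its length, z up
- mid_carton_mid (a point): centre of the middle plain carton, 58 x 85 x 85 mm high, 0.2 kg; own x across its 58 mm width, y along its length, z up
- short_carton_mid (a point): centre of the shortest plain carton, 58 x 70 x 80 mm high, 0.15 kg; own x across its 58 mm width, y along its length, z up
- tin_a_mid (a point): centre of a small upright food tin, 57 mm across, 72 mm high, 0.2 kg, z up
- tin_b_mid (a point): centre of the other small upright food tin of the same size, 57 mm across, 72 mm high, z up
- shaker_mid (a point): centre of the upright salt shaker, 44 mm across, 90 mm high, z up; above 70 mm it narrows to a 34 mm domed cap
- long_carton: the same carton, origin at its underside
- mid_carton: the same carton, origin at its underside
- short_carton: the same carton, origin at its underside
- tin_a: the same tin, origin at its underside
- tin_b: the same tin, origin at its underside
- shaker: the same shaker, origin at its underside
- tumbler: clear glass tumbler, a bystander, 69 mm across, 92 mm high, origin at its underside
Mind the look-alikes: they are no part of the job. Leave any green look-alike of the shaker alone.

How it is judged:
By the outcome, as a careful person would: the job done as asked, in the order asked, and still so for the second after the job is handed in, with the robot touching nothing.
Of long_carton, mid_carton, short_carton, tin_a, tin_b, shaker only 4 to 6 are there at a start; the rules pass over those that are not, and their reading is None.
At some moment in a run one of long_carton, mid_carton, short_carton may be knocked a few centimetres aside while the robot is not near it.
It also fails if it takes over 210 s, if anything falls off the work surface, if the arm or the gripper's body presses on something with over 40 N, if the wrist force passes 120 N, or if a joint passes its speed limit or range.

## Working session

There is one attempt and no reset: what is moved stays moved. The work goes in short steps, Python scripts to look and compute and a tool call to move; the robot and the scene stay as the last step left them, time stands still between calls to the robot, and variables do not carry over. Pictures are saved under pics/ and viewed, at most 14 in all, crops included, and the job is handed in when it is done.

Besides the shell and the picture viewer there is one more tool, called after "Call:" as name(argument=value, ...) on one line, values as JSON. carry_out: Moves the arm, as the interface text tells. Its arguments: {"type":"object","properties":{"linear":{"type":"array"},"spin":{"type":"array"},"gripper":{"type":"number"},"squeeze":{"type":"number"}},"required":["linear","spin"]}

```bash
ls; mkdir -p pics; python3 - <<'E'
from bench import manip, vision
import cv2,numpy as np
s=manip.sense();print(s)
for n in ("scene","side"):
    c=vision.capture(n);cv2.imwrite(f"pics/{n}0.png",c["color"][:,:,::-1]);print(n,c["camera_matrix"],np.array(c["pose"]).round(4).tolist(),[k for k in c])
c=vision.capture("wrist");print(c["camera_matrix"],np.array(c["hand_eye"]).round(3).tolist())
E
```

```text
pics
{'t': 0.0, 'qpos': array([ 1.22905048,  0.32180169, -0.0700788 ,  1.45168035,  0.02262973,
        1.37081415, -0.05693926]), 'qvel': array([ 1.70687262e-03,  3.68528218e-04, -3.08083156e-04,  4.29556440e-05,
        1.26425810e-04, -9.54431306e-04,  1.40327994e-03]), 'tau': array([-4.85949731e-04, -4.91293502e+01, -4.04026229e-01, -3.12523592e+01,
       -6.37664529e-02,  4.39361797e-02,  1.47004666e-04]), 'eef_pos': array([ 226.19229802, -608.77438452,  221.47264489]), 'tcp_rot': array([ 9.84213707e-01,  1.76981525e-01, -2.33736729e-04, -9.29466580e-04]), 'force': array([ 0.26390335, -0.6200985 , -0.49993091]), 'ft_torque': array([ 0.00025911,  0.00633824, -0.0118908 ]), 'finger_force': 0.0, 'gripper_width': 0.9975985649589313}
scene [[568.04383564   0.         314.74410135]
 [  0.         568.04383564 231.21808884]
 [  0.           0.           1.        ]] [[0.6068, 0.6173, -0.5008, -180.7606], [-0.7948, 0.4632, -0.3921, -555.4343], [-0.0101, 0.636, 0.7717, 1227.185], [0.0, 0.0, 0.0, 1.0]] ['color', 'camera_matrix', 'pose']
side [[504.6924471    0.         318.94878516]
 [  0.         504.6924471  245.50202386]
 [  0.           0.           1.        ]] [[-0.8247, 0.3487, -0.4453, 4.6882], [-0.5656, -0.5122, 0.6464, 792.8059], [-0.0026, 0.7849, 0.6197, 818.1641], [0.0, 0.0, 0.0, 1.0]] ['color', 'camera_matrix', 'pose']
[[351.19403068   0.         320.33122153]
 [  0.         351.19403068 242.06219132]
 [  0.           0.           1.        ]] [[0.0, 0.958, 0.286, 77.014], [1.0, -0.0, 0.0, 0.413], [0.0, 0.286, -0.958, -161.978], [0.0, 0.0, 0.0, 1.0]]
```

View pics/scene0.png

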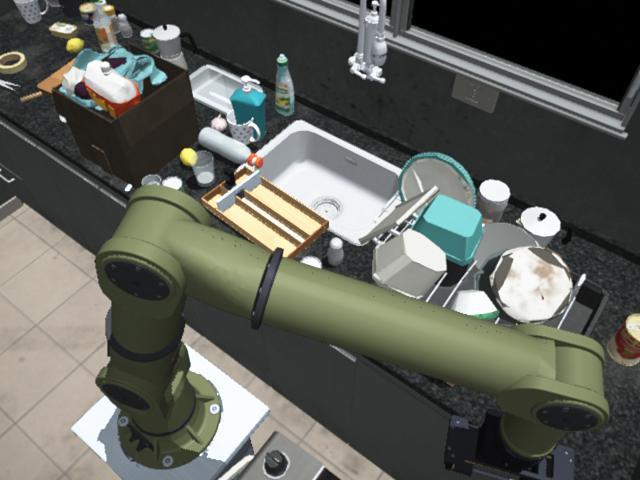

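View pics/side0.png

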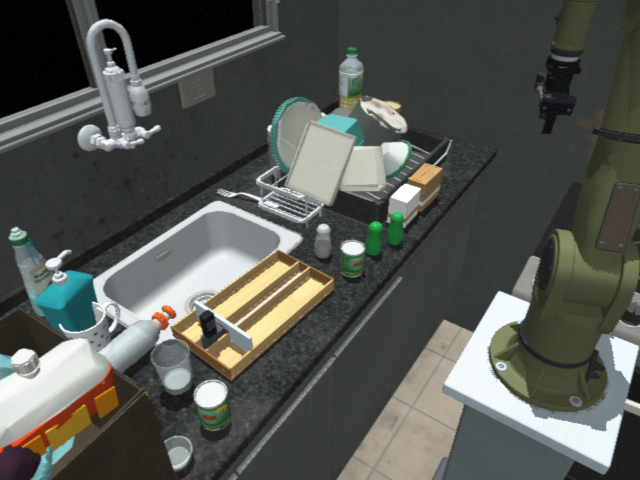

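The side view shows the grip at (207,325), the tumbler at (172,365), tins at (212,405) and (352,258), and the white shaker at (323,240). The two green look-alikes are at (375,238) and (396,228), and cartons are at (404,203) and (427,187). I'll enlarge this view to confirm.

```bash
cat > h.py <<'E'
from bench import manip, vision
import cv2,numpy as np
from scipy.spatial.transform import Rotation as R
def snap(n,f=None):
    s=manip.sense();c=vision.capture(n)
    if f: cv2.imwrite(f,c["color"][:,:,::-1])
    if n=="wrist":
        T=np.eye(4);T[:3,:3]=R.from_quat(s["tcp_rot"]).as_matrix();T[:3,3]=s["eef_pos"];P=T@np.array(c["hand_eye"])
    else: P=np.array(c["pose"])
    return c["color"],np.array(c["camera_matrix"]),P
def ray(K,P,u,v,z):
    d=P[:3,:3]@np.array([(u-K[0,2])/K[0,0],-(v-K[1,2])/K[1,1],-1.]);o=P[:3,3]
    return (o+d*(z-o[2])/d[2])[:2].round(1)
def proj(K,P,X):
    q=P[:3,:3].T@(np.array(X,float)-P[:3,3]);q=K@np.array([q[0],-q[1],-q[2]]);return (q[:2]/q[2]).round(1)
E
python3 - <<'E'
from h import *
i,K,P=snap("side")
a=cv2.resize(i[160:290,290:460],None,fx=3.5,fy=3.5,interpolation=cv2.INTER_CUBIC)
b=cv2.resize(i[240:390,160:345],(0,0),fx=3.2,fy=3.2,interpolation=cv2.INTER_CUBIC)
cv2.imwrite("pics/ca.png",a[:,:,::-1]);cv2.imwrite("pics/cb.png",b[:,:,::-1]);print(a.shape,b.shape)
for n,u,v,z in [("corner R-far",279,252,34),("R-near",334,284,34),("L-near",230,372,34),("L-far",174,328,34),("grip",207,311,102),("tinA",352,245,72),("tinB",212,392,72),("shak",323,228,90),("white",404,190,80),("brown",427,170,80),("tumb",172,347,92),("sinkedge",300,240,0)]:print(n,ray(K,P,u,v,z))
E
```

```text
(455, 595, 3) (480, 592, 3)
corner R-far [635.   51.7]
R-near [459.4  72.6]
L-near [488.3 390.8]
L-far [660.7 372.8]
grip [583.8 341.4]
tinA [476.7 -31.5]
tinB [461.7 459.9]
shak [558.6 -29. ]
white [ 481.3 -310.7]
brown [ 475.7 -446.3]
tumb [579.9 438.8]
sinkedge [647.4 -51.7]
```

View pics/ca.png

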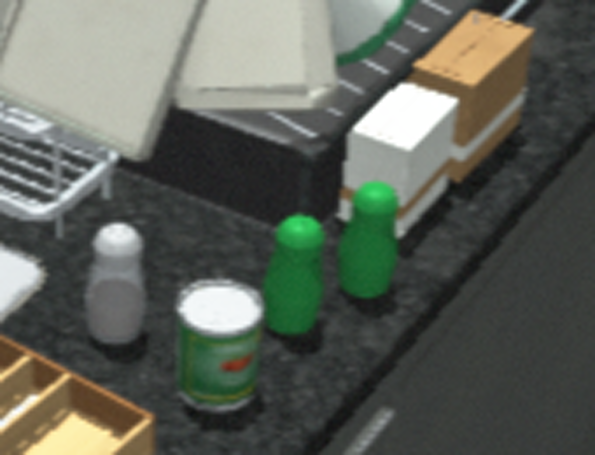

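View pics/cb.png

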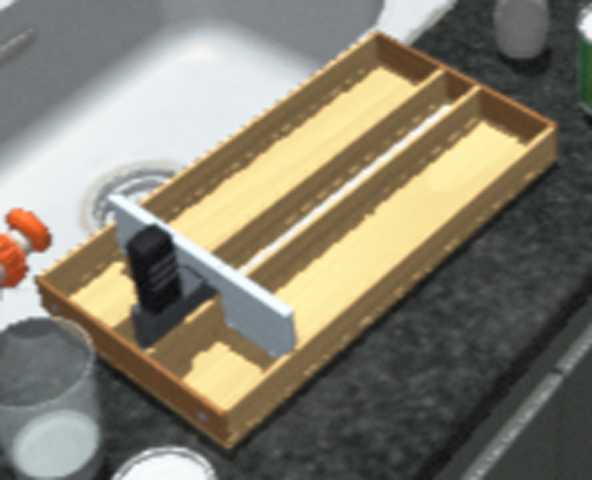

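The crop confirms one white shaker as the target (the green ones stay), plus a white and a brown carton. The grip is the black post on the bar. I'll move towards the cartons and look from above.

Call:
carry_out(linear=[[0.354,-0.166,-0.108],[0.354,-0.166,-0.108],[0.354,-0.166,-0.108],[0.354,-0.166,-0.108],[0.354,-0.166,-0.108],[0.354,-0.166,-0.108],[0.354,-0.166,-0.108],[0.354,-0.166,-0.108]], spin=[-0.16,-0.32,-0.48,-0.64,-0.8,-0.96,-1.13,-1.13], gripper=-1, squeeze=15)

```text
t: 1.2
eef_pos: [502.7, -327.4, 331.2]
tcp_rot: [0.735, 0.678, 0.001, 0.0]
force: [-0.5, 0.0, -0.3]
gripper_width: 1.002
finger_force: 0.0
```

```bash
cat >> h.py <<'E'
def yaw():
    s=manip.sense();m=R.from_quat(s["tcp_rot"]).as_matrix();return np.degrees(np.arctan2(m[1,0],m[0,0]))
def go(x,y,z,yw=None):
    s=manip.sense();m=R.from_quat(s["tcp_rot"]).as_matrix();a=np.degrees(np.arctan2(m[1,0],m[0,0]))
    d=m.T@(np.array([x,y,z])-s["eef_pos"])/1000
    sp=0 if yw is None else -np.radians((yw-a+180)%360-180)
    print("eef",s["eef_pos"].round(1),"yaw",a.round(2),"-> d",d.round(4),"spin",round(sp,3),"t",s["t"],"w",s["gripper_width"].__round__(3))
E
python3 - <<'E'
from h import *
s=manip.sense();print(s["eef_pos"],yaw(),s["qpos"].round(2),s["t"])
i,K,P=snap("wrist","pics/w1.png")
E
```

```text
[ 502.66582631 -327.4384032   331.19711098] 85.44109698935586 [ 0.88  0.21 -0.42  1.39  0.08  1.56  0.39] 1.2
```

View pics/w1.png

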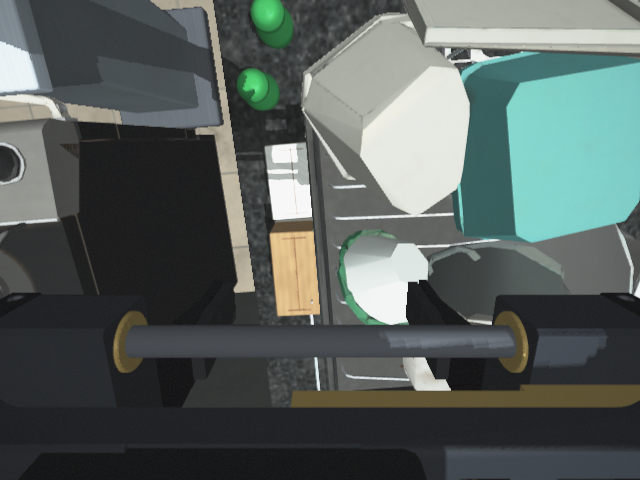

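The wrist view shows the white carton's top at about (288,180), the brown carton's top at (297,272), both close to the dish tray's edge at x≈315 px, and the green shakers at (265,90) and (270,20). I'll measure these.

```bash
python3 - <<'E'
from h import *
i,K,P=snap("wrist")
c=cv2.resize(i[120:330,225:385],None,fx=3.5,fy=2.8,interpolation=cv2.INTER_CUBIC);c=cv2.resize(i[120:330,215:395],None,fx=2.8,fy=2.8,interpolation=cv2.INTER_CUBIC)
cv2.imwrite("pics/w1c.png",c[:,:,::-1])
hsv=cv2.cvtColor(i,cv2.COLOR_RGB2HSV)
m={"brown":cv2.inRange(hsv,(8,70,120),(20,200,255)),"white":cv2.inRange(hsv,(0,0,200),(180,35,255))}
for n in m:
    k=np.zeros_like(m[n]);k[130:325,255:330]=m[n][130:325,255:330]
    cs,_=cv2.findContours(k,cv2.RETR_EXTERNAL,cv2.CHAIN_APPROX_NONE);q=max(cs,key=cv2.contourArea)
    r=cv2.boxPoints(cv2.minAreaRect(q));print(n,r.round().tolist())
    for z in (80,85,92):
        b=np.array([ray(K,P,*p,z) for p in r]);print(z,b.tolist(),np.linalg.norm(b[0]-b[1]).round(),np.linalg.norm(b[1]-b[2]).round())
for u,v in [(315,150),(306,140),(240,290),(225,150)]:print(u,v,ray(K,P,u,v,0),ray(K,P,u,v,50))
E
```

```text
brown [[271.0, 230.0], [315.0, 226.0], [322.0, 312.0], [279.0, 316.0]]
80 [[437.2, -355.1], [490.4, -354.8], [489.9, -470.0], [432.6, -470.8]] 53.0 115.0
85 [[438.1, -353.9], [490.5, -353.6], [490.1, -467.4], [433.5, -468.1]] 52.0 114.0
92 [[439.2, -352.1], [490.8, -351.8], [490.4, -463.7], [434.8, -464.4]] 52.0 112.0
white [[270.0, 180.0], [310.0, 176.0], [314.0, 214.0], [274.0, 218.0]]
80 [[444.1, -294.6], [490.6, -294.4], [490.5, -339.6], [442.6, -340.0]] 47.0 45.0
85 [[444.9, -294.1], [490.8, -293.8], [490.7, -338.6], [443.3, -338.9]] 46.0 45.0
92 [[445.9, -293.3], [491.1, -293.1], [491.0, -337.1], [444.4, -337.4]] 45.0 44.0
315 150 [ 497.4 -268.5] [ 498.3 -266.8]
306 140 [ 486.5 -254.5] [ 488.4 -254.3]
240 290 [ 364.9 -464.7] [ 379.3 -443.1]
225 150 [ 375.7 -258.1] [ 388.9 -257.5]
```

View pics/w1c.png

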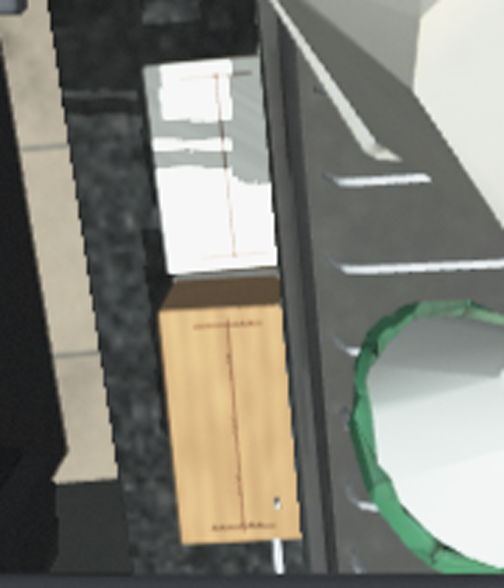

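Call:
carry_out(linear=[[0.49,0.012,0.0],[0.49,0.012,0.0],[0.49,0.012,0.0],[0.49,0.012,0.0],[0.49,0.012,0.0],[0.49,0.012,0.0],[0.49,0.012,0.0],[0.49,0.012,0.0]], spin=[0,0,0,0,0,0,0,0])

```text
t: 2.3
eef_pos: [554.2, 156.4, 330.0]
tcp_rot: [0.738, 0.675, -0.001, 0.0]
force: [0.4, -0.1, -0.0]
gripper_width: 0.995
finger_force: 0.0
```

```bash
python3 - <<'E'
from h import *
go(555,290,250,85)
i,K,P=snap("wrist","pics/w2.png")
np.savez("w2.npz",K=K,P=P)
j,K2,P2=snap("side");b=ray(K2,P2,375.7,224,0)
for z in (30,40,50,60,70):print("tray",z,proj(K2,P2,[*b,z]),b)
snap("scene","pics/s2.png")
E
```

```text
eef [554.2 156.4 330. ] yaw 84.85 -> d [ 0.1332 -0.0112  0.0798] spin -0.003 t 2.3 w 0.995
tray 30 [376.4 215.1] [ 517.2 -228. ]
tray 40 [376.7 212. ] [ 517.2 -228. ]
tray 50 [376.9 209. ] [ 517.2 -228. ]
tray 60 [377.2 205.9] [ 517.2 -228. ]
tray 70 [377.4 202.8] [ 517.2 -228. ]
```

View pics/w2.png

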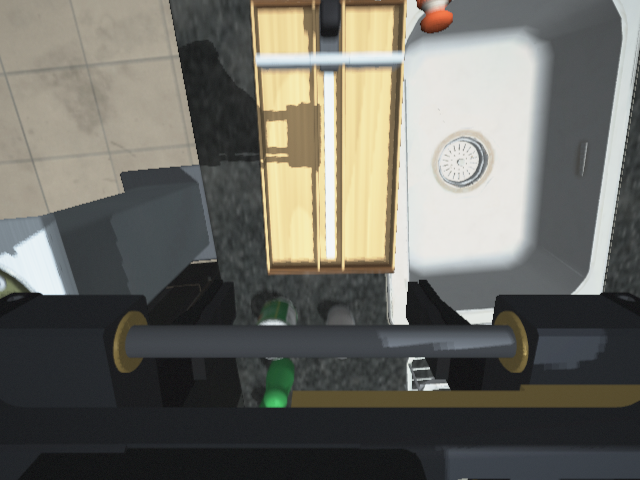

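View pics/s2.png

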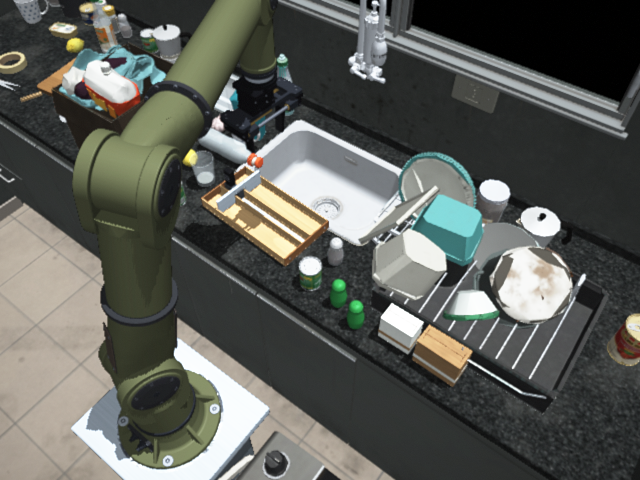

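The scene view shows all parts: a tin at (310,272), the white shaker at (336,250), green shakers at (339,292) and (356,314), the white carton at (400,328) and the brown carton at (442,356). There is no third carton. In the wrist view the crate's packing end runs (268,274)–(393,271) and the bar is at v≈60.

```bash
python3 - <<'E'
from h import *
d=np.load("w2.npz");K,P=d["K"],d["P"]
for n,u,v,z in [("BL",268,274,34),("BR",394,271,34),("L",250,3,34),("Rt",406,60,34),("barL",255,62,62),("barR",404,60,62),("ch-l",319,270,34),("ch-r",343,270,34),("ch top l",317,100,34),("ch top r",341,100,34)]:print(n,ray(K,P,u,v,z))
E
```

```text
BL [470.5  57.4]
BR [646.2  46.1]
L [493.7 385.4]
Rt [668.2 311.3]
barL [494.9 319.5]
barR [659.4 306.7]
ch-l [542.1  56.9]
ch-r [575.4  54. ]
ch top l [559.7 277. ]
ch top r [588.7 274.4]
```

Call:
carry_out(linear=[[0.13,0.005,0.0],[0.13,0.005,0.0],[0.13,0.005,0.0],[0.13,0.005,0.0],[0.13,0.005,0.0]], spin=[0,0,0,0,0])

```text
t: 3.08
eef_pos: [571.3, 282.4, 330.4]
tcp_rot: [0.738, 0.674, -0.001, 0.001]
force: [0.4, -0.2, 0.6]
gripper_width: 1.0
finger_force: 0.0
```

```bash
python3 - <<'E'
from h import *
i,K,P=snap("wrist","pics/w3.png");np.savez("w3.npz",K=K,P=P);go(555,320,250,85)
E
```

```text
eef [571.2 282.7 330.6] yaw 84.85 -> d [ 0.0358 -0.0195  0.0805] spin -0.003 t 3.125 w 1.001
```

View pics/w3.png

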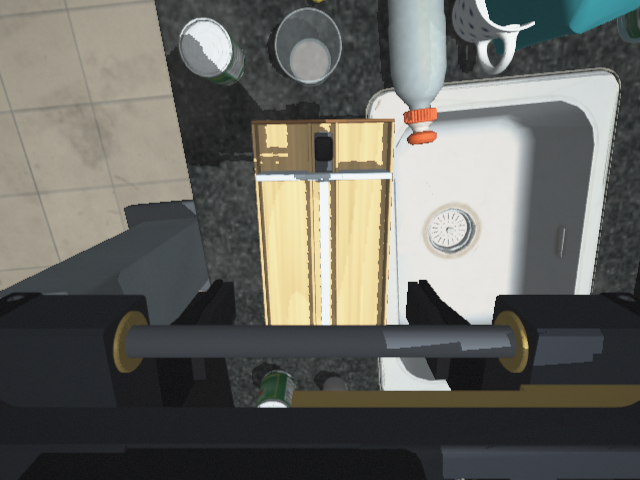

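Here the crate's left end is (252,122)–(393,118), the grip's top is at (323,146), tin B's lid at (207,48) and the tumbler at (308,45).

```bash
python3 - <<'E'
from h import *
d=np.load("w3.npz");K,P=d["K"],d["P"]
for n,u,v,z in [("TL",252,122,34),("TR",394,118,34),("barL",256,177,62),("barR",392,175,62),("grip",323.5,147,102),("tinB",207,48,72),("tumb rim",308,45,92)]:print(n,ray(K,P,u,v,z))
TL,TR=ray(K,P,252,122,34),ray(K,P,394,118,34);BL,BR=np.array([470.5,57.4]),np.array([646.2,46.1])
c=(TL+TR+BL+BR)/4;a=np.degrees(np.arctan2(*-(((TL+TR)-(BL+BR))*[1,-1])[::1]))
v=((TL+TR)-(BL+BR))/2;L=np.hypot(*v);u=v/L;print("c",c,"L",L,"yaw",np.degrees(np.arctan2(-u[0],u[1])))
yv=u;xv=np.array([u[1],-u[0]])
f=lambda x,y:(c+x*xv+y*yv).round(1)
print("grip home",f(0,98),"open",f(0,160),"lane_near",f(-52,-162),"far",f(52,-162),xv,yv)
E
```

```text
TL [494.8 384.7]
TR [669.6 373.5]
barL [495.4 320.2]
barR [659.6 307.7]
grip [579.7 348.9]
tinB [464.6 461.3]
tumb rim [572.8 450. ]
c [570.275 215.425] L 328.21767929226485 yaw -4.167081392319478
grip home [577.4 313.2] open [581.9 375. ] lane_near [506.6  57.6] far [610.4  50.1] [ 0.99735639 -0.07266519] [0.07266519 0.99735639]
```

```bash
python3 -c "
from h import *
go(579.7,348.9,72,85.8)"
```

```text
eef [571.2 282.7 330.6] yaw 84.85 -> d [0.0671 0.0023 0.2585] spin -0.017 t 3.125 w 1.001
```

Call:
carry_out(linear=[[0.067,0.0025,0.06],[0.067,0.0025,0.12],[0.067,0.0025,0.18],[0.067,0.0025,0.23],[0.067,0.0025,0.258],[0.067,0.0025,0.258],[0.067,0.0025,0.258]], spin=[-0.017,-0.017,-0.017,-0.017,-0.017,-0.017,-0.017])

```text
t: 4.0
eef_pos: [579.7, 352.2, 74.6]
tcp_rot: [0.731, 0.682, 0.001, 0.0]
force: [-0.3, -0.6, 0.5]
gripper_width: 1.0
finger_force: 0.0
```

Call:
carry_out(linear=[[0,0,0],[0,0,0],[0,0,0],[0,0,0],[0,0,0],[0,0,0]], spin=[0,0,0,0,0,0], gripper=1, squeeze=15)

```text
t: 4.75
eef_pos: [578.1, 352.5, 72.4]
tcp_rot: [0.731, 0.683, -0.0, 0.0]
force: [0.3, 0.6, 0.3]
gripper_width: 0.405
finger_force: 0.0
```

Call:
carry_out(linear=[[0,0,0],[0,0,0],[0,0,0],[0,0,0],[0,0,0],[0,0,0]], spin=[0,0,0,0,0,0])

```text
t: 5.5
eef_pos: [581.0, 352.0, 72.4]
tcp_rot: [0.731, 0.682, 0.002, 0.001]
force: [6.3, 1.3, -4.1]
gripper_width: 0.227
finger_force: 15.0
```

Call:
carry_out(linear=[[0.005,0,0],[0.01,0,0],[0.015,0,0],[0.018,0,0],[0.02,0,0],[0.02,0,0]], spin=[0,0,0,0,0,0])

```text
t: 6.25
eef_pos: [582.4, 370.2, 72.4]
tcp_rot: [0.732, 0.682, 0.001, 0.002]
force: [4.5, -1.8, -1.4]
gripper_width: 0.23
finger_force: 15.0
```

Call:
carry_out(linear=[[0.003,0,0],[0.006,0,0],[0.008,0,0],[0.008,0,0]], spin=[0,0,0,0])

```text
t: 6.75
eef_pos: [583.0, 378.2, 72.4]
tcp_rot: [0.732, 0.682, 0.001, 0.002]
force: [4.9, -1.6, -1.1]
gripper_width: 0.229
finger_force: 15.0
```

Call:
carry_out(linear=[[0.003,0,0],[0.005,0,0],[0.007,0,0],[0.007,0,0]], spin=[0,0,0,0])

```text
t: 7.25
eef_pos: [583.1, 379.7, 72.3]
tcp_rot: [0.732, 0.681, -0.004, 0.005]
force: [0.1, -13.0, 6.5]
gripper_width: 0.227
finger_force: 15.0
```

Call:
carry_out(linear=[[-0.002,0,0],[-0.002,0,0],[-0.002,0,0],[-0.002,0,0]], spin=[0,0,0,0], gripper=-1)

```text
t: 7.75
eef_pos: [580.0, 386.0, 72.4]
tcp_rot: [0.73, 0.683, 0.0, -0.0]
force: [-0.3, 0.1, -0.5]
gripper_width: 0.595
finger_force: 0.0
```

Call:
carry_out(linear=[[0,0,-0.04],[0,0,-0.1],[0,0,-0.1],[0,0,-0.1]], spin=[0,0,0,0])

```text
t: 8.25
eef_pos: [580.2, 385.5, 172.5]
tcp_rot: [0.731, 0.683, 0.0, 0.0]
force: [-0.1, -0.7, -0.4]
gripper_width: 0.98
finger_force: 0.0
```

```bash
python3 - <<'E'
from h import *
i,K,P=snap("wrist");go(464.6,461.3,172,85.8);go(464.6,461.3,38,85.8)
g=cv2.cvtColor(i,cv2.COLOR_RGB2HSV);m=cv2.inRange(g,(0,0,170),(180,40,255));m[:,330:]=0;m[:,:120]=0;m[290:]=0
for q in cv2.findContours(m,cv2.RETR_EXTERNAL,cv2.CHAIN_APPROX_NONE)[0]:
    if cv2.contourArea(q)>600:
        e=cv2.fitEllipse(q);print(e,ray(K,P,*e[0],72))
E
```

```text
eef [579.9 385.  171.4] yaw 86.12 -> d [ 0.0683 -0.1202 -0.0006] spin 0.006 t 8.3 w 0.987
eef [579.9 385.  171.4] yaw 86.12 -> d [ 0.0685 -0.12    0.1334] spin 0.006 t 8.3 w 0.987
```

Call:
carry_out(linear=[[0.068,-0.12,0],[0.068,-0.12,0],[0.068,-0.12,0],[0.068,-0.12,0],[0.068,-0.12,0.05],[0.068,-0.12,0.1],[0.068,-0.12,0.133],[0.068,-0.12,0.133]], spin=[0,0,0,0,0,0,0,0])

```text
t: 9.3
eef_pos: [465.8, 457.3, 35.4]
tcp_rot: [0.732, 0.681, -0.004, 0.001]
force: [-0.2, -0.1, 0.1]
gripper_width: 1.003
finger_force: 0.0
```

Call:
carry_out(linear=[[0,0,0],[0,0,0],[0,0,0],[0,0,0],[0,0,0],[0,0,0],[0,0,0]], spin=[0,0,0,0,0,0,0], gripper=1)

```text
t: 10.18
eef_pos: [465.0, 461.9, 40.5]
tcp_rot: [0.731, 0.683, 0.0, -0.0]
force: [-1.4, -1.0, 6.6]
gripper_width: 0.652
finger_force: 15.0
```

```bash
cat >> h.py <<'E'
c=np.array([570.3,215.4]);yv=np.array([.0727,.9974]);xv=np.array([.9974,-.0727])
def L(x,y): return c+x*xv+y*yv
E
python3 - <<'E'
from h import *
print(manip.sense()["finger_force"])
p=L(-52,-53);print(p);go(*p,130,85.8);go(*p,46,85.8)
E
```

```text
15.00011686468497
[514.5821 166.3182]
eef [465.  461.9  40.5] yaw 86.12 -> d [-0.2916  0.0694 -0.0896] spin 0.006 t 10.175 w 0.652
eef [465.  461.9  40.5] yaw 86.12 -> d [-0.2916  0.0694 -0.0056] spin 0.006 t 10.175 w 0.652
```

Call:
carry_out(linear=[[0,0,-0.045],[0,0,-0.09],[-0.06,0.014,-0.09],[-0.12,0.028,-0.09],[-0.18,0.042,-0.09],[-0.235,0.056,-0.09],[-0.2916,0.0694,-0.09],[-0.2916,0.0694,-0.09]], spin=[0,0,0,0,0,0,0,0], squeeze=20)

```text
t: 11.18
eef_pos: [516.1, 158.2, 128.6]
tcp_rot: [0.734, 0.679, -0.002, 0.002]
force: [0.5, -0.0, -1.4]
gripper_width: 0.658
finger_force: 20.0
```

```bash
python3 -c "
from h import *
p=L(-52,-53);go(*p,47,85.8)"
```

```text
eef [516.1 158.2 128.6] yaw 85.51 -> d [ 0.0084 -0.0022  0.0816] spin -0.005 t 11.175 w 0.658
```

Call:
carry_out(linear=[[0,0,0.02],[0,0,0.045],[0,0,0.065],[0,0,0.078],[0,0,0.081],[0,0,0.083],[0,0,0.083]], spin=[0,0,0,0,0,0,0])

```text
t: 12.05
eef_pos: [515.2, 165.9, 47.1]
tcp_rot: [0.731, 0.683, 0.0, 0.0]
force: [0.3, 0.1, -2.6]
gripper_width: 0.651
finger_force: 20.0
```

```bash
python3 -c "
from h import *
p=L(-52,-53);go(*p,47,85.8);print(manip.sense()['force'])
snap('side','pics/p1.png')"
```

```text
eef [515.2 165.9  47.1] yaw 86.1 -> d [ 0.0003 -0.0007  0.0001] spin 0.005 t 12.05 w 0.651
[ 0.30659794  0.11285025 -2.62413641]
```

View pics/p1.png

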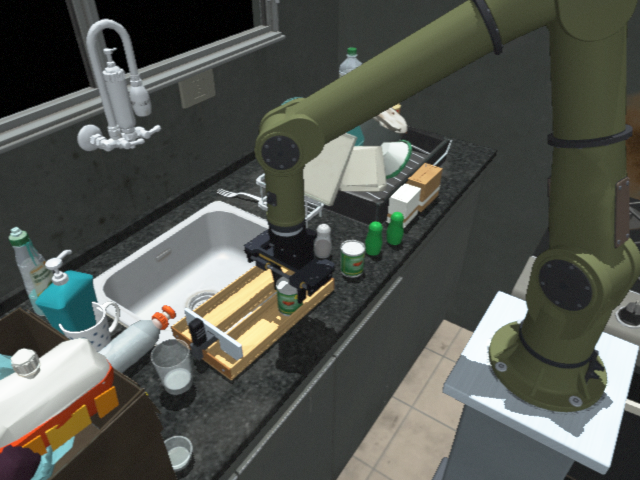

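The side view shows tin B at (287,295) inside the near lane, with the bar open. I'll lower the last millimetres and release.

Call:
carry_out(linear=[[0,0,0.001],[0,0,0.002],[0,0,0.002]], spin=[0,0,0])

```text
t: 12.48
eef_pos: [515.4, 165.8, 46.4]
tcp_rot: [0.731, 0.683, 0.0, 0.001]
force: [-4.5, -1.8, 9.3]
gripper_width: 0.653
finger_force: 20.0
```

Call:
carry_out(linear=[[0,0,0],[0,0,0],[0,0,0],[0,0,0],[0,0,-0.04],[0,0,-0.1],[0,0,-0.16],[0,0,-0.2]], spin=[0,0,0,0,0,0,0,0], gripper=-0.66)

```text
t: 13.48
eef_pos: [515.3, 166.2, 247.5]
tcp_rot: [0.731, 0.683, 0.001, 0.001]
force: [0.3, 0.8, 0.2]
gripper_width: 0.828
finger_force: 0.0
```

```bash
python3 - <<'E'
from h import *
i,K,P=snap("side");hs=cv2.cvtColor(i,cv2.COLOR_RGB2HSV)
m=cv2.inRange(hs,(0,0,170),(180,50,255))
for n,(a,b,x,y) in {"tinA":(236,256,335,370),"shaker":(220,236,312,334)}.items():
    k=np.zeros_like(m);k[a:b,x:y]=m[a:b,x:y];q=cv2.findNonZero(k)
    (u,v),s,_=cv2.minAreaRect(q);print(n,u,v,s,ray(K,P,u,v,72 if n=="tinA" else 82))
go(500,-90,250,85.8)
E
```

```text
tinA 352.5 247.0 (14.0, 23.0) [471.7 -25.6]
shaker 323.0 228.0 (8.0, 10.0) [564.7 -38. ]
eef [517.5 167.2 252.2] yaw 86.12 -> d [-2.578e-01 -1.000e-04  1.700e-03] spin 0.006 t 13.525 w 0.831
```

Call:
carry_out(linear=[[-0.26,0,0],[-0.26,0,0],[-0.26,0,0],[-0.26,0,0],[-0.26,0,0],[-0.26,0,0],[-0.26,0,0]], spin=[0,0,0,0,0,0,0])

```text
t: 14.4
eef_pos: [497.4, -91.4, 244.5]
tcp_rot: [0.73, 0.684, 0.0, -0.0]
force: [-0.0, -0.2, 0.3]
gripper_width: 0.832
finger_force: 0.0
```

```bash
python3 - <<'E'
from h import *
i,K,P=snap("wrist","pics/w4.png");np.savez("w4.npz",K=K,P=P)
for n,X in {"tinA":(472,-28,72),"shaker":(561,-33,90)}.items():print(n,proj(K,P,X))
go(474,-28,170,85.8)
E
```

```text
tinA [289.9 155.4]
shaker [389.9 155.5]
eef [497.4 -91.4 244.6] yaw 86.31 -> d [ 0.0617 -0.0274  0.0746] spin 0.009 t 14.45 w 0.83
```

View pics/w4.png

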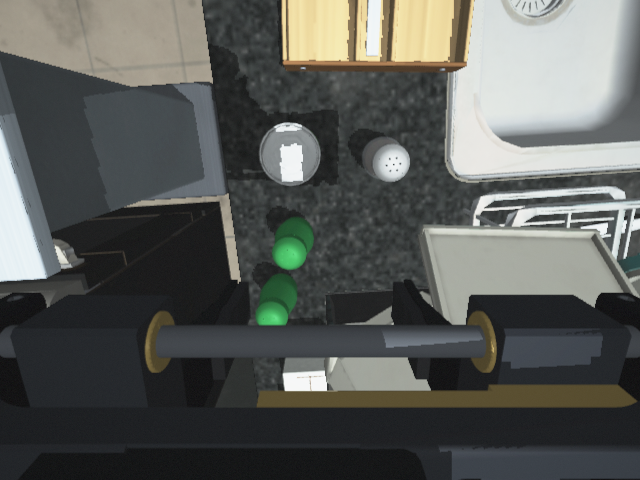

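Tin A's lid is at (290,155) and the white shaker's cap at (391,161), both clear of the green shakers at (289,255) and (272,315). I'll grasp tin A next.

```bash
python3 - <<'E'
from h import *
d=np.load("w4.npz");K,P=d["K"],d["P"]
print(ray(K,P,290,154.5,72),ray(K,P,391,162,88))
p=ray(K,P,290,154.5,72);go(*p,110,85.8);go(*p,38,85.8)
E
```

```text
[472.2 -27.2] [562.3 -38.8]
eef [497.4 -91.4 244.6] yaw 86.31 -> d [ 0.0624 -0.0293  0.1346] spin 0.009 t 14.45 w 0.83
eef [497.4 -91.4 244.6] yaw 86.31 -> d [ 0.0623 -0.0293  0.2066] spin 0.009 t 14.45 w 0.83
```

Call:
carry_out(linear=[[0.0623,-0.029,0.05],[0.0623,-0.029,0.1],[0.0623,-0.029,0.12],[0.0623,-0.029,0.12],[0.0623,-0.029,0.16],[0.0623,-0.029,0.19],[0.0623,-0.029,0.206],[0.0623,-0.029,0.206]], spin=[0,0,0,0,0,0,0,0], gripper=-1)

```text
t: 15.45
eef_pos: [472.6, -29.3, 38.7]
tcp_rot: [0.731, 0.683, -0.0, -0.0]
force: [0.4, 0.4, 0.4]
gripper_width: 0.999
finger_force: 0.0
```

Call:
carry_out(linear=[[0,0,0],[0,0,0],[0,0,0],[0,0,0],[0,0,0],[0,0,0],[0,0,0]], spin=[0,0,0,0,0,0,0], gripper=1)

```text
t: 16.32
eef_pos: [472.7, -29.7, 38.9]
tcp_rot: [0.731, 0.683, 0.0, 0.0]
force: [-0.7, 0.3, 5.1]
gripper_width: 0.653
finger_force: 20.0
```

```bash
python3 - <<'E'
from h import *
p=L(-52,-126);print(p);go(*p,130,85.8);go(*p,46,85.8)
E
```

```text
[509.275  93.508]
eef [472.7 -29.7  38.9] yaw 86.1 -> d [ 0.1253  0.0282 -0.0911] spin 0.005 t 16.325 w 0.653
eef [472.7 -29.7  38.9] yaw 86.1 -> d [ 0.1254  0.0281 -0.0071] spin 0.005 t 16.325 w 0.653
```

Call:
carry_out(linear=[[0,0,-0.045],[0,0,-0.09],[0.06,0.014,-0.09],[0.1254,0.028,-0.09],[0.1254,0.028,-0.09],[0.1254,0.028,-0.09],[0.1254,0.028,-0.06],[0.1254,0.028,-0.03]], spin=[0,0,0,0,0,0,0,0])

```text
t: 17.32
eef_pos: [508.7, 91.1, 67.4]
tcp_rot: [0.732, 0.681, -0.001, 0.001]
force: [0.8, -1.2, -1.8]
gripper_width: 0.653
finger_force: 20.0
```

Call:
carry_out(linear=[[0,0,0.01],[0,0,0.02],[0,0,0.023],[0,0,0.025],[0,0,0.025]], spin=[0,0,0,0,0])

```text
t: 17.95
eef_pos: [509.2, 93.5, 44.9]
tcp_rot: [0.731, 0.683, -0.0, 0.001]
force: [-2.9, -0.8, 4.8]
gripper_width: 0.655
finger_force: 20.0
```

Call:
carry_out(linear=[[0,0,0],[0,0,0],[0,0,0],[0,0,0],[0,0,-0.05],[0,0,-0.11],[0,0,-0.11],[0,0,-0.11]], spin=[0,0,0,0,0,0,0,0], gripper=-0.6)

```text
t: 18.95
eef_pos: [508.6, 93.4, 153.3]
tcp_rot: [0.731, 0.683, -0.0, 0.0]
force: [0.3, 0.1, -0.3]
gripper_width: 0.802
finger_force: 0.0
```

```bash
python3 - <<'E'
from h import *
p=(562.3,-38);go(*p,155,85.8);go(*p,37,85.8)
E
```

```text
eef [508.6  93.4 153.3] yaw 86.1 -> d [-0.1275  0.0625 -0.0016] spin 0.005 t 18.95 w 0.802
eef [508.6  93.4 153.3] yaw 86.1 -> d [-0.1274  0.0625  0.1164] spin 0.005 t 18.95 w 0.802
```

Call:
carry_out(linear=[[-0.0637,0.031,0],[-0.1275,0.0625,0],[-0.1275,0.0625,0],[-0.1275,0.0625,0],[-0.1275,0.0625,0.05],[-0.1275,0.0625,0.09],[-0.1275,0.0625,0.116],[-0.1275,0.0625,0.116]], spin=[0,0,0,0,0,0,0,0])

```text
t: 19.95
eef_pos: [559.7, -34.8, 35.3]
tcp_rot: [0.729, 0.684, -0.001, -0.003]
force: [0.5, 0.3, 0.5]
gripper_width: 0.795
finger_force: 0.0
```

Call:
carry_out(linear=[[0,0,0],[0,0,0],[0,0,0],[0,0,0],[0,0,0],[0,0,0],[0,0,0]], spin=[0,0,0,0,0,0,0], gripper=1, squeeze=15)

```text
t: 20.82
eef_pos: [563.6, -38.0, 38.4]
tcp_rot: [0.731, 0.683, 0.001, 0.001]
force: [0.9, -0.3, 4.8]
gripper_width: 0.439
finger_force: 15.2
```

```bash
python3 - <<'E'
from h import *
p=L(-52,20);print(p);go(*p,147,85.8);go(*p,44,85.8)
E
```

```text
[519.8892 239.1284]
eef [563.6 -38.   38.4] yaw 86.1 -> d [ 0.2734 -0.0623 -0.1088] spin 0.005 t 20.825 w 0.439
eef [563.6 -38.   38.4] yaw 86.1 -> d [ 0.2735 -0.0625 -0.0058] spin 0.005 t 20.825 w 0.439
```

Call:
carry_out(linear=[[0,0,-0.03],[0,0,-0.07],[0,0,-0.11],[0.05,-0.011,-0.11],[0.1,-0.022,-0.11],[0.1,-0.022,-0.11],[0.1,-0.022,-0.11]], spin=[0,0,0,0,0,0,0])

```text
t: 21.7
eef_pos: [546.5, 62.8, 146.6]
tcp_rot: [0.731, 0.683, -0.001, -0.0]
force: [0.1, -0.6, -0.5]
gripper_width: 0.443
finger_force: 14.7
```

```bash
python3 - <<'E'
from h import *
i,K,P=snap("side");w,_,_=snap("wrist")
s=manip.sense();p=proj(K,P,s["eef_pos"]).astype(int);print(p,s["gripper_width"],s["force"])
a=cv2.resize(i[p[1]-70:p[1]+70,p[0]-75:p[0]+75],(480,448),interpolation=cv2.INTER_CUBIC)
cv2.imwrite("pics/p2.png",a[:,:,::-1])
q=L(-52,20);go(*q,147,85.8)
E
```

```text
[304 229] 0.4430079317466187 [ 0.7991462  -0.00369655 -1.25604624]
eef [547.1  61.7 146.8] yaw 85.97 -> d [ 0.1751 -0.0396 -0.0003] spin 0.003 t 21.8 w 0.443
```

View pics/p2.png

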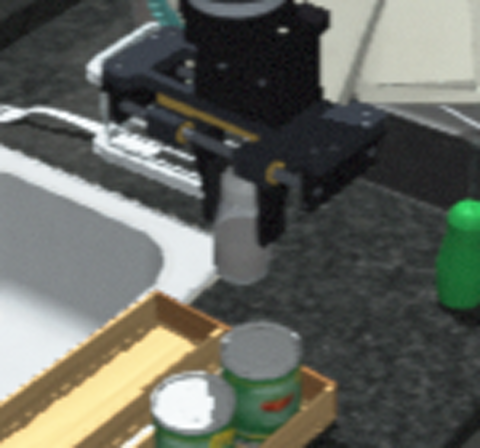

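The shaker hangs upright in the fingers, and both tins stand in the near lane. I'll carry the shaker in.

Call:
carry_out(linear=[[0.06,-0.014,0],[0.12,-0.028,0],[0.1735,-0.04,0],[0.1735,-0.04,0],[0.1735,-0.04,0],[0.1735,-0.04,0.04],[0.1735,-0.04,0.08],[0.1735,-0.04,0.08]], spin=[0,0,0,0,0,0,0,0])

```text
t: 22.8
eef_pos: [517.8, 235.1, 64.3]
tcp_rot: [0.732, 0.681, -0.004, -0.001]
force: [-0.6, 0.2, -0.4]
gripper_width: 0.439
finger_force: 14.8
```

```bash
python3 - <<'E'
from h import *
q=L(-52,20);go(*q,44,85.8);print(manip.sense()["force"])
E
```

```text
eef [517.8 235.1  64.3] yaw 85.87 -> d [0.0043 0.0019 0.0203] spin 0.001 t 22.8 w 0.439
[-0.61529196  0.19145196 -0.37196633]
```

Call:
carry_out(linear=[[0,0,0.008],[0,0,0.016],[0,0,0.02],[0,0,0.022],[0,0,0.023],[0,0,0.023]], spin=[0,0,0,0,0,0])

```text
t: 23.55
eef_pos: [519.3, 239.4, 44.7]
tcp_rot: [0.731, 0.683, 0.0, 0.0]
force: [0.0, -0.5, -1.1]
gripper_width: 0.443
finger_force: 14.7
```

Call:
carry_out(linear=[[0,0,0.001],[0,0,0.002],[0,0,0.002],[0,0,0.002]], spin=[0,0,0,0])

```text
t: 24.05
eef_pos: [519.7, 239.9, 44.3]
tcp_rot: [0.731, 0.683, 0.0, 0.0]
force: [-2.0, -0.6, 8.6]
gripper_width: 0.439
finger_force: 15.3
```

Call:
carry_out(linear=[[0,0,0],[0,0,0],[0,0,0],[0,0,0],[0,0,0],[0,0,-0.05],[0,0,-0.11],[0,0,-0.2]], spin=[0,0,0,0,0,0,0,0], gripper=-0.5)

```text
t: 25.05
eef_pos: [518.8, 239.2, 216.5]
tcp_rot: [0.731, 0.683, -0.0, -0.0]
force: [0.7, 0.8, -0.0]
gripper_width: 0.746
finger_force: 0.0
```

```bash
python3 - <<'E'
from h import *
go(500,-250,260,88)
E
```

```text
eef [518.8 239.2 216.5] yaw 86.12 -> d [-0.4893  0.0143 -0.0433] spin -0.033 t 25.05 w 0.746
```

Call:
carry_out(linear=[[-0.06,0,-0.06],[-0.45,-0.01,-0.06],[-0.45,-0.01,-0.06],[-0.45,-0.01,-0.06],[-0.45,-0.01,-0.06],[-0.45,-0.01,-0.06],[-0.45,-0.01,-0.06],[-0.45,-0.01,-0.06]], spin=[0,0,0,0,0,0,0,0])

```text
t: 26.05
eef_pos: [477.4, -213.2, 274.9]
tcp_rot: [0.732, 0.681, -0.001, 0.0]
force: [0.3, 0.3, -0.8]
gripper_width: 0.75
finger_force: 0.0
```

Call:
carry_out(linear=[[-0.06,0,0],[-0.12,0,0],[-0.12,0,0],[-0.12,0,0],[-0.12,0,0]], spin=[0,0,0,0,0])

```text
t: 26.68
eef_pos: [471.2, -326.9, 275.3]
tcp_rot: [0.73, 0.684, 0.0, 0.0]
force: [-0.1, 0.3, -0.0]
gripper_width: 0.747
finger_force: 0.0
```

```bash
python3 - <<'E'
from h import *
i,K,P=snap("wrist","pics/w5.png");np.savez("w5.npz",K=K,P=P)
go(466,-297,200,86)
c=cv2.resize(i[80:330,190:440],(600,600),interpolation=cv2.INTER_CUBIC);cv2.imwrite("pics/w5c.png",c[:,:,::-1])
E
```

```text
eef [ 471.2 -327.   275.4] yaw 86.26 -> d [ 0.0296 -0.0072  0.0753] spin 0.005 t 26.725 w 0.748
```

View pics/w5c.png

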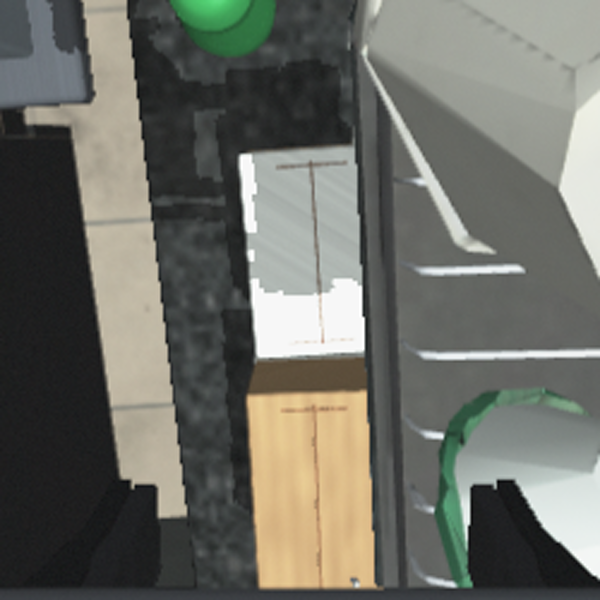

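The white carton's top spans roughly (289,145)–(343,229) px and the brown one's starts at v≈243. The printed seams suggest that the tray's rim hides part of their right sides. I'll triangulate the rim height and the counter edge.

```bash
python3 - <<'E'
from h import *
d=np.load("w5.npz");K,P=d["K"],d["P"]
_,Ks,Ps=snap("side")
def dr(K,P,u,v):return P[:3,:3]@np.array([(u-K[0,2])/K[0,0],-(v-K[1,2])/K[1,1],-1.])
w=lambda x,y:(190+x/2.4,80+y/2.4)
n=np.cross(dr(K,P,*w(360,200)),dr(K,P,*w(383,580)))
for u,v in [(290+335/3.5,160+143/3.5),(290+315/3.5,160+150/3.5)]:
    e=dr(Ks,Ps,u,v);o=Ps[:3,3];t=n@(P[:3,3]-o)/(n@e);print("rim",(o+t*e).round(1))
# carton top right-far corner check in side: white top corners crop
for nm,x,y in [("w far-right?",405,85),("w near-right",458,97),("w left",350,125),("w front",408,143)]:
    print(nm,ray(Ks,Ps,290+x/3.5,160+y/3.5,85))
for nm,x,y in [("b a",475,12),("b b",532,30),("b c",415,65)]:
    print(nm,ray(Ks,Ps,290+x/3.5,160+y/3.5,92))
for nm,x,y,z in [("wTL",238,155,85),("wBL",257,360,85),("wseamT",311,162,85),("wseamB",322,342,85),("bTL",248,393,92),("bL2",258,588,92),("bseam",314,405,92),("bseam2",320,588,92),("edge",185,500,0),("edge2",150,200,0)]:print(nm,ray(K,P,*w(x,y),z))
E
```

```text
rim [ 492.  -224.9   87.1]
rim [ 490.9 -190.2  100.2]
w far-right? [ 487.6 -332.5]
w near-right [ 445.2 -339.7]
w left [ 495.9 -256.4]
w front [ 447.9 -258.8]
b a [ 487.5 -459.2]
b b [ 435.9 -457.9]
b c [ 490.2 -353.6]
wTL [ 444.6 -254.2]
wBL [ 445.  -339.7]
wseamT [ 473.7 -258.8]
wseamB [ 473.5 -333.6]
bTL [ 440.6 -352.2]
bL2 [ 437.  -445.9]
bseam [ 468.4 -359.4]
bseam2 [ 465.4 -447.7]
edge [ 390.5 -440. ]
edge2 [ 390.7 -274.3]
```

The left edges, seams and lengths agree: the white carton (85 mm, mid) is centred near (473.6,-297) and the brown one (110 mm, long) near (467,-407). The tray's lip at x≈491 overhangs both cartons' right sides. Fingers can't go down there, so I'll press lightly on top with shut fingers and drag each carton about 40 mm towards the robot. The counter edge is at x≈390.

Call:
carry_out(linear=[[0.03,-0.005,0.03],[0.03,-0.005,0.07],[0.03,-0.005,0.11],[0.03,-0.005,0.14],[0.03,-0.005,0.16],[0.03,-0.005,0.175],[0.03,-0.005,0.175],[0.03,-0.005,0.175]], spin=[0,0,0,0,0,0,0,0], gripper=1)

```text
t: 27.78
eef_pos: [468.3, -298.6, 101.1]
tcp_rot: [0.731, 0.683, 0.0, 0.001]
force: [-0.1, 0.7, 0.4]
gripper_width: 0.017
finger_force: 0.0
```

Call:
carry_out(linear=[[0,0,0.003],[0,0,0.006],[0,0,0.009],[0,0,0.011],[0,0,0.011]], spin=[0,0,0,0,0])

```text
t: 28.4
eef_pos: [467.4, -298.3, 88.8]
tcp_rot: [0.731, 0.683, -0.0, -0.0]
force: [-0.3, 0.8, -0.5]
gripper_width: 0.006
finger_force: 0.0
```

Call:
carry_out(linear=[[0,0,0.001],[0,0,0.002],[0,0,0.003],[0,0,0.004],[0,0,0.005],[0,0,0.005]], spin=[0,0,0,0,0,0])

```text
t: 29.15
eef_pos: [467.6, -298.4, 85.4]
tcp_rot: [0.731, 0.683, -0.0, 0.0]
force: [-3.4, 1.5, 9.1]
gripper_width: 0.006
finger_force: 4.4
```

Call:
carry_out(linear=[[0,0,0.001],[0,-0.004,0.001],[0,-0.008,0.001],[-0.001,-0.012,0.001],[-0.001,-0.016,0.001],[-0.001,-0.02,0.001],[-0.001,-0.02,0.001]], spin=[0,0,0,0,0,0,0])

```text
t: 30.02
eef_pos: [453.4, -298.8, 88.2]
tcp_rot: [0.73, 0.683, 0.003, 0.006]
force: [1.9, 2.4, 17.7]
gripper_width: 0.006
finger_force: 8.4
```

```bash
python3 - <<'E'
from h import *
print(manip.sense()["force"])
i,K,P=snap("side")
m=(i.min(2)>175)&(i.max(2).astype(int)-i.min(2)<30);m[:180]=0;m[235:]=0;m[:,:380]=0;m[:,422:]=0
q=cv2.findNonZero(m.astype(np.uint8));print(cv2.boundingRect(q))
E
```

```text
[ 1.89401373  2.43473068 17.67026522]
(380, 182, 42, 14)
```

Call:
carry_out(linear=[[0,0.004,-0.003],[0,0.008,-0.01],[0,0.008,-0.05],[0,0.008,-0.1],[0,0.008,-0.15],[0,0.008,-0.15]], spin=[0,0,0,0,0,0])

```text
t: 30.82
eef_pos: [457.5, -299.9, 237.4]
tcp_rot: [0.731, 0.683, 0.0, 0.004]
force: [0.1, -0.3, -1.0]
gripper_width: 0.005
finger_force: 0.0
```

```bash
cat >> h.py <<'E'
def cartons():
    i,K,P=snap("wrist");hs=cv2.cvtColor(i,cv2.COLOR_RGB2HSV)
    for n,z,m in (("white",85,cv2.inRange(hs,(0,0,110),(180,40,255))),("brown",92,cv2.inRange(hs,(8,70,120),(20,200,255)))):
        u0=int(proj(K,P,(400,-300,z))[0]);u1=int(proj(K,P,(508,-300,z))[0]);m[:,:u0]=0;m[:,u1:]=0;m[325:]=0
        m=cv2.morphologyEx(m,cv2.MORPH_OPEN,np.ones((5,5)))
        cs=cv2.findContours(m,cv2.RETR_EXTERNAL,cv2.CHAIN_APPROX_NONE)[0]
        for q in cs:
            if cv2.contourArea(q)<500: continue
            p=np.array([ray(K,P,*a[0],z) for a in q]);r=cv2.minAreaRect(p.astype(np.float32))
            print(n,"c",np.round(r[0],1),"size",np.round(r[1],1),"ang",round(r[2],1),"x",p[:,0].min(),p[:,0].max(),"y",p[:,1].min(),p[:,1].max())
            print("  corners",cv2.boxPoints(r).round().tolist())
E
python3 -c "
from h import *
cartons();go(468,-297,275,86)"
```

```text
white c [ 402.1 -325.3] size [81.8 12.7] ang 84.3 x 391.7 405.0 y -366.3 -284.2
  corners [[392.0, -365.0], [404.0, -367.0], [412.0, -285.0], [400.0, -284.0]]
white c [ 467.4 -293. ] size [48.5 90.7] ang -0.0 x 443.1 491.6 y -338.3 -247.6
  corners [[443.0, -248.0], [443.0, -338.0], [492.0, -338.0], [492.0, -248.0]]
eef [ 456.2 -299.2  234.7] yaw 86.09 -> d [ 0.0029  0.0117 -0.0403] spin 0.001 t 30.875 w 0.004
```

The white carton hasn't moved (its left edge is still at 443–445), so the fingertips only slipped. I'll probe gently whether the lip really stops an open finger.

```bash
python3 -c "
from h import *
go(473.5,-297,112,88)"
```

```text
eef [ 456.2 -299.2  234.7] yaw 86.09 -> d [0.0037 0.0168 0.1227] spin -0.033 t 30.875 w 0.004
```

Call:
carry_out(linear=[[0.0035,0.017,0],[0.0035,0.017,0],[0.0035,0.017,0],[0.0035,0.017,0.03],[0.0035,0.017,0.06],[0.0035,0.017,0.09],[0.0035,0.017,0.11],[0.0035,0.017,0.123]], spin=[-0.065,-0.065,-0.065,-0.065,-0.065,-0.065,-0.065,-0.065], gripper=-0.65)

```text
t: 31.88
eef_pos: [471.8, -296.0, 108.5]
tcp_rot: [0.708, 0.706, -0.0, -0.001]
force: [-0.1, 0.1, -0.4]
gripper_width: 0.792
finger_force: 0.0
```

Call:
carry_out(linear=[[0,0,0.003],[0,0,0.006],[0,0,0.009],[0,0,0.012],[0,0,0.014],[0,0,0.014]], spin=[0,0,0,0,0,0])

```text
t: 32.62
eef_pos: [472.7, -296.3, 96.0]
tcp_rot: [0.708, 0.706, -0.0, -0.0]
force: [-0.3, 0.6, 0.3]
gripper_width: 0.826
finger_force: 0.0
```

Call:
carry_out(linear=[[0,0,0.002],[0,0,0.004],[0,0,0.006],[0,0,0.006]], spin=[0,0,0,0])

```text
t: 33.12
eef_pos: [472.6, -296.2, 89.8]
tcp_rot: [0.708, 0.706, -0.0, -0.0]
force: [0.4, 1.0, 0.7]
gripper_width: 0.827
finger_force: 0.0
```

Call:
carry_out(linear=[[0,0,0.002],[0,0,0.004],[0,0,0.006],[0,0,0.006]], spin=[0,0,0,0])

```text
t: 33.62
eef_pos: [472.6, -296.2, 83.8]
tcp_rot: [0.708, 0.706, -0.0, -0.0]
force: [-1.0, 0.5, 0.4]
gripper_width: 0.826
finger_force: 0.0
```

Call:
carry_out(linear=[[0,0,0.002],[0,0,0.004],[0,0,0.006],[0,0,0.006]], spin=[0,0,0,0])

```text
t: 34.12
eef_pos: [472.6, -296.1, 77.8]
tcp_rot: [0.708, 0.706, -0.0, -0.0]
force: [-0.7, -1.0, 0.1]
gripper_width: 0.827
finger_force: 0.0
```

No resistance, so I'll continue.

Call:
carry_out(linear=[[0,0,0.002],[0,0,0.004],[0,0,0.006],[0,0,0.006]], spin=[0,0,0,0])

```text
t: 34.62
eef_pos: [472.6, -296.2, 71.8]
tcp_rot: [0.708, 0.706, -0.0, -0.0]
force: [0.1, 0.5, -0.1]
gripper_width: 0.826
finger_force: 0.0
```

Call:
carry_out(linear=[[0,0,0.002],[0,0,0.004],[0,0,0.006],[0,0,0.006]], spin=[0,0,0,0])

```text
t: 35.12
eef_pos: [472.6, -296.2, 65.8]
tcp_rot: [0.708, 0.706, -0.0, -0.0]
force: [0.1, -0.3, -0.4]
gripper_width: 0.826
finger_force: 0.0
```

Call:
carry_out(linear=[[0,0,0.002],[0,0,0.004],[0,0,0.006],[0,0,0.006]], spin=[0,0,0,0])

```text
t: 35.62
eef_pos: [472.6, -296.2, 59.8]
tcp_rot: [0.708, 0.706, -0.0, -0.0]
force: [-0.2, 0.8, -0.3]
gripper_width: 0.826
finger_force: 0.0
```

Call:
carry_out(linear=[[0,0,0.002],[0,0,0.004],[0,0,0.005],[0,0,0.005]], spin=[0,0,0,0])

```text
t: 36.12
eef_pos: [472.7, -296.3, 54.9]
tcp_rot: [0.708, 0.706, -0.0, -0.0]
force: [-0.6, 0.3, -0.1]
gripper_width: 0.824
finger_force: 0.0
```

Still free; I'll close and test the grasp here.

Call:
carry_out(linear=[[0,0,0],[0,0,0],[0,0,0],[0,0,0],[0,0,0]], spin=[0,0,0,0,0], gripper=1, squeeze=25)

```text
t: 36.75
eef_pos: [473.2, -296.4, 55.3]
tcp_rot: [0.708, 0.706, 0.0, 0.0]
force: [0.6, 0.3, 0.0]
gripper_width: 0.667
finger_force: 25.0
```

Call:
carry_out(linear=[[0,0,-0.01],[0,0,-0.03],[0,0,-0.06],[0,0,-0.1],[0,0,-0.1],[0,0,-0.1]], spin=[0,0,0,0,0,0])

```text
t: 37.5
eef_pos: [471.9, -296.1, 154.5]
tcp_rot: [0.708, 0.706, -0.0, -0.001]
force: [-0.6, -0.1, -1.7]
gripper_width: 0.665
finger_force: 25.0
```

```bash
python3 -c "
from h import *
print(L(52,12));go(445,-280,170,None);go(445,-20,170);go(*L(52,12),170,85.8)"
```

```text
[623.0372 223.5884]
eef [ 471.9 -296.1  154.5] yaw 89.82 -> d [ 0.016  -0.027  -0.0154] spin 0 t 37.5 w 0.665
eef [ 471.9 -296.1  154.5] yaw 89.82 -> d [ 0.276  -0.0278 -0.0153] spin 0 t 37.5 w 0.665
eef [ 471.9 -296.1  154.5] yaw 89.82 -> d [ 0.5201  0.1494 -0.0155] spin 0.07 t 37.5 w 0.665
```

Call:
carry_out(linear=[[0.008,-0.027,-0.016],[0.05,-0.027,-0.016],[0.105,-0.027,-0.016],[0.16,-0.027,-0.016],[0.22,-0.027,-0.016],[0.276,-0.027,-0.016],[0.276,-0.027,-0.016]], spin=[0,0,0,0,0,0,0])

```text
t: 38.38
eef_pos: [445.3, -15.3, 170.0]
tcp_rot: [0.705, 0.709, -0.001, -0.001]
force: [-0.1, -1.4, -1.7]
gripper_width: 0.665
finger_force: 25.0
```

```bash
python3 -c "
from h import *
go(*L(52,12),170,85.8)"
```

```text
eef [445.3 -15.3 170. ] yaw 90.31 -> d [ 2.379e-01  1.790e-01 -2.000e-04] spin 0.079 t 38.375 w 0.665
```

Call:
carry_out(linear=[[0.05,0.036,0],[0.1,0.072,0],[0.15,0.108,0],[0.2,0.144,0],[0.244,0.177,0],[0.244,0.177,0],[0.244,0.177,0]], spin=[0.02,0.04,0.06,0.07,0.07,0.07,0.07])

```text
t: 39.25
eef_pos: [623.7, 221.7, 169.0]
tcp_rot: [0.733, 0.681, -0.002, -0.0]
force: [0.9, 0.1, -1.2]
gripper_width: 0.668
finger_force: 25.0
```

```bash
python3 -c "
from h import *
go(*L(52,12),62,85.8)
i,K,P=snap('wrist');np.savez('w6.npz',K=K,P=P);cv2.imwrite('pics/w6.png',i[:,:,::-1])"
```

```text
eef [623.7 221.7 169. ] yaw 85.79 -> d [ 0.0021 -0.0004  0.107 ] spin -0.0 t 39.25 w 0.668
```

Call:
carry_out(linear=[[0,0,0.03],[0,0,0.06],[0,0,0.072],[0,0,0.072],[0,0,0.08],[0,0,0.086],[0,0,0.092],[0,0,0.092]], spin=[0,0,0,0,0,0,0,0])

```text
t: 40.3
eef_pos: [623.9, 223.1, 78.4]
tcp_rot: [0.732, 0.681, -0.001, -0.0]
force: [0.5, 0.6, -1.1]
gripper_width: 0.664
finger_force: 25.0
```

Call:
carry_out(linear=[[0,0,0.004],[0,0,0.008],[0,0,0.012],[0,0,0.014],[0,0,0.015],[0,0,0.016]], spin=[0,0,0,0,0,0])

```text
t: 41.05
eef_pos: [624.4, 223.3, 63.0]
tcp_rot: [0.732, 0.681, 0.0, 0.0]
force: [0.4, -0.4, -1.9]
gripper_width: 0.665
finger_force: 25.0
```

In the lane with no rubbing; two more millimetres, then release and go for the long carton.

Call:
carry_out(linear=[[0,0,0.001],[0,0,0.002],[0,0,0.003],[0,0,0.003]], spin=[0,0,0,0])

```text
t: 41.55
eef_pos: [624.4, 223.3, 61.3]
tcp_rot: [0.732, 0.681, -0.0, 0.0]
force: [-1.9, -1.2, 5.5]
gripper_width: 0.667
finger_force: 25.0
```

Call:
carry_out(linear=[[0,0,0],[0,0,0],[0,0,0],[0,0,0],[0,0,-0.05],[0,0,-0.11],[0,0,-0.17],[0,0,-0.21]], spin=[0,0,0,0,0,0,0,0], gripper=-0.65)

```text
t: 42.55
eef_pos: [624.7, 223.9, 273.5]
tcp_rot: [0.732, 0.681, 0.002, 0.001]
force: [0.4, -0.2, -0.0]
gripper_width: 0.826
finger_force: 0.0
```

```bash
python3 -c "
from h import *
go(450,-20,270,90);go(465,-370,270,90)"
```

```text
eef [624.7 223.9 273.5] yaw 85.83 -> d [-0.256  -0.1565  0.0027] spin -0.073 t 42.55 w 0.826
eef [624.7 223.9 273.5] yaw 85.83 -> d [-0.604  -0.1161  0.0023] spin -0.073 t 42.55 w 0.826
```

Call:
carry_out(linear=[[-0.05,-0.03,0],[-0.1,-0.06,0],[-0.15,-0.09,0],[-0.2,-0.12,0],[-0.256,-0.155,0],[-0.316,-0.148,0],[-0.376,-0.141,0],[-0.436,-0.134,0]], spin=[-0.073,-0.073,-0.073,-0.073,-0.073,-0.073,-0.073,-0.073])

```text
t: 43.55
eef_pos: [458.6, -203.7, 270.6]
tcp_rot: [0.707, 0.707, -0.0, 0.001]
force: [0.4, 0.9, -0.5]
gripper_width: 0.828
finger_force: 0.0
```

Call:
carry_out(linear=[[-0.06,0.005,0],[-0.12,0.009,0],[-0.17,0.011,0],[-0.17,0.011,0],[-0.17,0.011,0]], spin=[0,0,0,0,0])

```text
t: 44.18
eef_pos: [470.2, -370.7, 269.8]
tcp_rot: [0.707, 0.707, 0.001, -0.0]
force: [1.0, 0.4, 0.3]
gripper_width: 0.824
finger_force: 0.0
```

```bash
python3 - <<'E'
from h import *
cartons();go(467,-407,112,90)
i,K,P=snap("side");hs=cv2.cvtColor(i,cv2.COLOR_RGB2HSV);m=cv2.inRange(hs,(8,70,100),(20,200,255));m[:150]=0;m[220:]=0;m[:,:390]=0;m[:,460:]=0
print(cv2.boundingRect(m),m.sum()/255)
E
```

```text
white c [ 402.4 -354.8] size [172.5  12.8] ang 87.2 x 391.9 405.5 y -440.7 -268.6
  corners [[392.0, -441.0], [405.0, -441.0], [413.0, -269.0], [400.0, -268.0]]
brown c [ 464.7 -407.6] size [109.9  53.4] ang 88.6 x 436.8 490.8 y -462.9 -352.4
  corners [[437.0, -462.0], [490.0, -463.0], [493.0, -353.0], [439.0, -352.0]]
eef [ 470.5 -370.   270.2] yaw 90.12 -> d [-0.037  -0.0037  0.1582] spin 0.002 t 44.225 w 0.829
(404, 163, 39, 48) 887.0
```

The long carton is unmoved at (467,-407.5), yaw about -1.4°. I'll descend with force checks.

Call:
carry_out(linear=[[-0.028,-0.0037,0.03],[-0.028,-0.0037,0.07],[-0.028,-0.0037,0.11],[-0.028,-0.0037,0.13],[-0.028,-0.0037,0.145],[-0.028,-0.0037,0.15],[-0.028,-0.0037,0.15]], spin=[0.028,0.028,0.028,0.028,0.028,0.028,0.028], gripper=-0.58)

```text
t: 45.15
eef_pos: [466.6, -400.0, 120.8]
tcp_rot: [0.717, 0.697, -0.0, 0.001]
force: [0.4, -0.5, 0.3]
gripper_width: 0.785
finger_force: 0.0
```

Call:
carry_out(linear=[[0,0,0.004],[0,0,0.008],[0,0,0.011],[0,0,0.011]], spin=[0,0,0,0])

```text
t: 45.65
eef_pos: [466.0, -399.7, 108.7]
tcp_rot: [0.717, 0.697, -0.0, -0.0]
force: [-0.0, -0.0, -1.3]
gripper_width: 0.79
finger_force: 0.0
```

Call:
carry_out(linear=[[0,0,0.003],[0,0,0.006],[0,0,0.008],[0,0,0.008]], spin=[0,0,0,0])

```text
t: 46.15
eef_pos: [466.0, -399.7, 100.8]
tcp_rot: [0.717, 0.697, -0.0, -0.0]
force: [0.7, 0.1, 0.3]
gripper_width: 0.793
finger_force: 0.0
```

Call:
carry_out(linear=[[0,0,0.003],[0,0,0.006],[0,0,0.008],[0,0,0.008]], spin=[0,0,0,0])

```text
t: 46.65
eef_pos: [466.0, -399.7, 92.8]
tcp_rot: [0.717, 0.697, -0.0, -0.0]
force: [-0.3, 0.4, -0.9]
gripper_width: 0.789
finger_force: 0.0
```

Call:
carry_out(linear=[[0,0,0.003],[0,0,0.006],[0,0,0.008],[0,0,0.008]], spin=[0,0,0,0])

```text
t: 47.15
eef_pos: [466.0, -399.7, 84.8]
tcp_rot: [0.717, 0.697, -0.0, -0.0]
force: [-0.4, -0.2, -0.2]
gripper_width: 0.788
finger_force: 0.0
```

Call:
carry_out(linear=[[0,0,0.003],[0,0,0.006],[0,0,0.008],[0,0,0.008]], spin=[0,0,0,0])

```text
t: 47.65
eef_pos: [466.0, -399.7, 76.8]
tcp_rot: [0.717, 0.697, -0.0, -0.0]
force: [0.3, -0.6, -0.3]
gripper_width: 0.786
finger_force: 0.0
```

Call:
carry_out(linear=[[0,0,0.003],[0,0,0.006],[0,0,0.008],[0,0,0.008]], spin=[0,0,0,0])

```text
t: 48.15
eef_pos: [466.0, -399.7, 68.8]
tcp_rot: [0.717, 0.697, -0.0, -0.0]
force: [-0.3, 0.7, -0.4]
gripper_width: 0.79
finger_force: 0.0
```

Call:
carry_out(linear=[[0,0,0.003],[0,0,0.006],[0,0,0.008],[0,0,0.008]], spin=[0,0,0,0])

```text
t: 48.65
eef_pos: [466.0, -399.7, 60.8]
tcp_rot: [0.717, 0.697, -0.0, -0.0]
force: [-0.3, 0.8, -1.0]
gripper_width: 0.79
finger_force: 0.0
```

Call:
carry_out(linear=[[0,0,0],[0,0,0],[0,0,0],[0,0,0],[0,0,0]], spin=[0,0,0,0,0], gripper=1, squeeze=28)

```text
t: 49.28
eef_pos: [466.8, -399.9, 61.5]
tcp_rot: [0.717, 0.697, 0.0, 0.001]
force: [1.8, 0.7, 1.6]
gripper_width: 0.664
finger_force: 27.9
```

Call:
carry_out(linear=[[0,0,-0.01],[0,0,-0.03],[0,0,-0.06],[0,0,-0.11],[0,0,-0.11],[0,0,-0.11]], spin=[0,0,0,0,0,0])

```text
t: 50.02
eef_pos: [465.6, -399.8, 171.3]
tcp_rot: [0.717, 0.697, -0.0, -0.0]
force: [0.9, 0.9, -2.4]
gripper_width: 0.666
finger_force: 27.9
```

```bash
python3 -c "
from h import *
print(manip.sense()['force']);go(445,-20,170,88.4);go(*L(52,-102+7.5),175,85.8);print(L(52,-94.5))"
```

```text
[ 0.92667898  0.93610957 -2.36394222]
eef [ 465.6 -399.8  171.3] yaw 88.38 -> d [ 0.3791 -0.0313  0.0012] spin -0.0 t 50.025 w 0.666
eef [ 465.6 -399.8  171.3] yaw 88.38 -> d [ 0.5212  0.135  -0.004 ] spin 0.045 t 50.025 w 0.666
[615.29465 117.3653 ]
```

Call:
carry_out(linear=[[0.02,-0.03,0],[0.075,-0.031,0],[0.13,-0.031,0],[0.19,-0.031,0],[0.25,-0.031,0],[0.31,-0.031,0],[0.37,-0.031,0],[0.38,-0.031,0]], spin=[0,0,0,0,0,0,0,0])

```text
t: 51.02
eef_pos: [444.5, -14.5, 170.1]
tcp_rot: [0.714, 0.7, -0.001, -0.001]
force: [-0.0, -0.2, -1.2]
gripper_width: 0.667
finger_force: 27.9
```

Call:
carry_out(linear=[[0.04,0.045,0],[0.08,0.09,0],[0.12,0.13,0],[0.1457,0.166,0],[0.1457,0.166,0],[0.1457,0.166,0],[0.1457,0.166,0],[0.1457,0.166,0]], spin=[0.02,0.045,0.045,0.045,0.045,0.045,0.045,0.045])

```text
t: 52.02
eef_pos: [615.5, 120.5, 171.4]
tcp_rot: [0.733, 0.68, -0.0, 0.001]
force: [-0.3, 1.3, -2.5]
gripper_width: 0.66
finger_force: 27.9
```

```bash
python3 -c "
from h import *
go(*L(52,-90),68,85.8)"
```

```text
eef [615.5 120.5 171.4] yaw 85.73 -> d [ 1.500e-03 -1.000e-04  1.034e-01] spin -0.001 t 52.025 w 0.66
```

Call:
carry_out(linear=[[0.0015,0,0.03],[0.0015,0,0.06],[0.0015,0,0.07],[0.0015,0,0.07],[0.0015,0,0.077],[0.0015,0,0.083],[0.0015,0,0.09],[0.0015,0,0.09]], spin=[0,0,0,0,0,0,0,0])

```text
t: 53.02
eef_pos: [615.4, 123.3, 80.3]
tcp_rot: [0.732, 0.681, -0.001, -0.0]
force: [0.9, -0.3, -2.1]
gripper_width: 0.666
finger_force: 27.9
```

Call:
carry_out(linear=[[0,0,0.004],[0,0,0.008],[0,0,0.011],[0,0,0.013],[0,0,0.014],[0,0,0.015],[0,0,0.015]], spin=[0,0,0,0,0,0,0])

```text
t: 53.9
eef_pos: [615.9, 123.5, 67.4]
tcp_rot: [0.732, 0.681, -0.0, 0.0]
force: [-2.7, -1.9, 6.8]
gripper_width: 0.661
finger_force: 27.9
```

Call:
carry_out(linear=[[0,0,0],[0,0,0],[0,0,0],[0,0,0],[0,0,-0.05],[0,0,-0.11],[0,0,-0.13],[0,0,-0.13]], spin=[0,0,0,0,0,0,0,0], gripper=-0.65)

```text
t: 54.9
eef_pos: [616.7, 123.7, 197.2]
tcp_rot: [0.732, 0.681, 0.001, 0.001]
force: [-0.0, -0.6, -0.1]
gripper_width: 0.825
finger_force: 0.0
```

```bash
python3 -c "
from h import *
go(582.5,377,195,85.8)"
```

```text
eef [616.7 123.7 197.2] yaw 85.81 -> d [ 0.2502 -0.0526  0.0021] spin 0.0 t 54.9 w 0.825
```

Call:
carry_out(linear=[[0.06,-0.013,0],[0.12,-0.026,0],[0.18,-0.039,0],[0.24,-0.0526,0],[0.25,-0.0526,0],[0.25,-0.0526,0],[0.25,-0.0526,0]], spin=[0,0,0,0,0,0,0])

```text
t: 55.78
eef_pos: [582.7, 373.9, 194.6]
tcp_rot: [0.733, 0.68, -0.001, 0.001]
force: [1.0, -0.6, 0.5]
gripper_width: 0.824
finger_force: 0.0
```

Call:
carry_out(linear=[[0,0,0.05],[0,0,0.08],[0,0,0.1],[0,0,0.115],[0,0,0.123],[0,0,0.123]], spin=[0,0,0,0,0,0])

```text
t: 56.52
eef_pos: [581.8, 376.6, 73.1]
tcp_rot: [0.732, 0.681, 0.0, 0.0]
force: [0.3, 0.5, 0.3]
gripper_width: 0.823
finger_force: 0.0
```

Call:
carry_out(linear=[[0,0,0],[0,0,0],[0,0,0],[0,0,0],[0,0,0],[0,0,0],[0,0,0],[0,0,0]], spin=[0,0,0,0,0,0,0,0], gripper=1, squeeze=20)

```text
t: 57.52
eef_pos: [582.8, 376.4, 73.0]
tcp_rot: [0.733, 0.681, 0.001, 0.0]
force: [3.8, 1.8, -2.8]
gripper_width: 0.227
finger_force: 20.0
```

Call:
carry_out(linear=[[-0.005,0,0],[-0.011,0,0],[-0.017,0,0],[-0.023,0,0],[-0.029,0,0],[-0.035,0,0],[-0.041,0,0],[-0.046,0,0]], spin=[0,0,0,0,0,0,0,0])

```text
t: 58.52
eef_pos: [579.5, 330.9, 73.0]
tcp_rot: [0.733, 0.681, 0.001, 0.0]
force: [5.4, 1.5, -4.5]
gripper_width: 0.227
finger_force: 20.0
```

Call:
carry_out(linear=[[-0.004,0,0],[-0.007,0,0],[-0.01,0,0],[-0.013,0,0],[-0.014,0,0],[-0.014,0,0]], spin=[0,0,0,0,0,0])

```text
t: 59.28
eef_pos: [578.4, 316.8, 73.0]
tcp_rot: [0.733, 0.681, 0.001, 0.0]
force: [5.7, 1.5, -4.1]
gripper_width: 0.232
finger_force: 20.0
```

Call:
carry_out(linear=[[-0.002,0,0],[-0.004,0,0],[-0.005,0,0],[-0.005,0,0]], spin=[0,0,0,0])

```text
t: 59.78
eef_pos: [578.3, 314.6, 73.0]
tcp_rot: [0.732, 0.681, 0.003, -0.001]
force: [9.2, 7.2, -8.0]
gripper_width: 0.227
finger_force: 20.0
```

Travel is 62 mm and the force rose at the stop. One more small push, then release and retreat.

Call:
carry_out(linear=[[-0.002,0,0],[-0.003,0,0],[-0.003,0,0]], spin=[0,0,0])

```text
t: 60.15
eef_pos: [578.3, 314.5, 73.1]
tcp_rot: [0.732, 0.682, 0.006, -0.002]
force: [10.4, 13.0, -12.6]
gripper_width: 0.23
finger_force: 20.0
```

Call:
carry_out(linear=[[0.004,0,0],[0.005,0,0],[0.005,0,0],[0.005,0,0],[0.005,0,0],[0.005,0,0]], spin=[0,0,0,0,0,0], gripper=-0.6)

```text
t: 60.9
eef_pos: [577.1, 313.6, 73.0]
tcp_rot: [0.733, 0.681, -0.0, 0.0]
force: [0.7, 0.2, -0.3]
gripper_width: 0.773
finger_force: 0.0
```

Call:
carry_out(linear=[[0,0,-0.05],[0,0,-0.1],[0,0,-0.16],[0,0,-0.22],[0,0,-0.25],[0,0,-0.25],[0,0,-0.25]], spin=[0,0,0,0,0,0,0])

```text
t: 61.78
eef_pos: [576.8, 313.4, 321.8]
tcp_rot: [0.732, 0.681, -0.001, 0.0]
force: [0.4, -0.4, -1.4]
gripper_width: 0.8
finger_force: 0.0
```

```bash
python3 - <<'E'
from h import *
a,K,P=snap("wrist");b,_,_=snap("side")
for z,n,q in ((62,"bar",L(0,64)),(102,"grip",L(0,98))):print(n,proj(K,P,(*q,z)))
w=np.zeros((480,800,3),np.uint8);w[:,:400]=a[:,120:520];w[:,400:]=cv2.resize(b[180:420,140:340],(400,480),interpolation=cv2.INTER_CUBIC)
cv2.imwrite("pics/f.png",w[:,:,::-1])
E
```

```text
bar [322.1 230.9]
grip [322.3 210.5]
```

View pics/f.png

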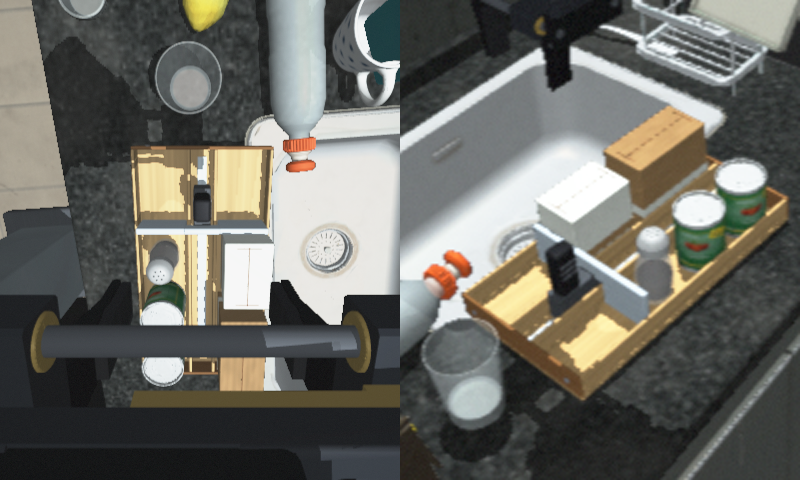

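The final view shows both cartons in the far lane (composite (585,205) and (655,155)), with tins (700,230), (740,195) and the shaker (655,260) upright in the near lane. The bar is home and the tumbler at (462,370) is untouched.

```bash
python3 -c "
from bench import sign_off
print(sign_off())"
```

```text
the job is handed in; nothing more can be done
None
```

The job is handed in after about 62 s of robot time: the bar was opened, the two cartons, two tins and the shaker stand upright in the two lanes, the bar is back home against its stop, and the tumbler was not touched.

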